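# Lock off the curing fixture and take the covers off its bushings

### The job

Swing the isolator's handle to off, then slide its hasp tongue in so that the padlock holes of tongue and handle lie one over the other, ready for a padlock. Only then lift every cover straight up off its bushing, without dragging the bushing along, and stand the covers upright on the floor of the grey tray; the isolator stays locked off with its holes in line. The bushings stay standing on the fixture plate, and leave the bottle, jar and tablet alone.

Things in the scene. Friction and masses are not known exactly. Their poses are not given: they have to be found in the camera images.
- isolator: grey switch box lying on the bench, 190 x 170 x 60 mm, fixed. Origin: centre of its underside; z up. Seen with its x axis pointing away from you, its y axis points left. The handle turns about the vertical line through this origin.
- handle (a joint): turn of the isolator handle, rad. 0 = fully on (handle arm points along the box's -x), growing counter-clockwise seen from above; off is at 1.57 (arm along the box's -y). The handle can be pushed past off to a stop at 1.78. Stiff: about 3.5 N at the knob, stays where it is left.
- handle_knob (a point): centre of the top face of the upright round black knob at the end of the handle arm: 28 mm diameter, 50 mm tall (top 130 mm above the bench), 110 mm from the turning axis. The arm below it is 24 mm wide, its top 82 mm above the bench.
- handle_hole (a point): centre of the 14 mm padlock hole in the flat 36 mm square steel lug on the handle's tail, 55 mm from the turning axis on the side opposite the knob; lug top 79 mm above the bench. At off it stands on the box's +y side. Turns with the handle.
- hasp (a joint): travel of the flat sliding hasp tongue on the box top, m: 0 = fully out, growing as it slides along the box's -x towards the tail lug. With the handle at off its hole is right under the lug's hole at 0.040; it can be pushed past, to a stop at 0.055. Stiff: about 2 N, stays where left.
- hasp_tab (a point): centre of the top of the hasp tongue's upright steel tab: 12 mm thick (box x), 34 mm wide (box y), 46 mm tall above the tongue, top 114 mm above the bench. It stands 65 mm from the tongue's hole on the box's +x side.
- hasp_hole (a point): centre of the 14 mm padlock hole at the front end of the tongue, 68 mm above the bench; it always moves on the line y = 55 mm of the box.
- plate: white plastic fixture plate on black feet, 200 x 200 mm, top 30 mm above the bench, fixed. Origin: centre of its underside, z up. Four places for bushings, about 48 mm to each side of the centre in its x and y.
- tray: grey open storage tray, 210 x 210 mm outside, 34 mm high, walls and floor 5 mm, fixed. Origin: centre of its underside, z up. Its four quarters each have room for one cover.
- bushing0: steel and brass bushing with a black washer and a short stud, 52 mm diameter at the foot, 42 mm tall, 0.3 kg, standing on the fixture plate, not fastened. Origin: centre of its underside, z up along its axis. Hidden inside its cover when covered.
- cover0: upside-down aluminium cup, 64 mm diameter, 50 mm tall, 56 mm inside, with an upright black round knob (26 mm diameter, 36 mm tall) on its top; 86 mm tall in all, 0.1 kg. It stands over a bushing with 2 mm play all round. Origin: centre of its open rim underneath, z up along its axis. May be absent.
- bushing1: steel and brass bushing with a black washer and a short stud, 52 mm diameter at the foot, 42 mm tall, 0.3 kg, standing on the fixture plate, not fastened. Origin: centre of its underside, z up along its axis. Hidden inside its cover when covered.
- cover1: upside-down aluminium cup, 64 mm diameter, 50 mm tall, 56 mm inside, with an upright black round knob (26 mm diameter, 36 mm tall) on its top; 86 mm tall in all, 0.1 kg. It stands over a bushing with 2 mm play all round. Origin: centre of its open rim underneath, z up along its axis. May be absent.
- bushing2: steel and brass bushing with a black washer and a short stud, 52 mm diameter at the foot, 42 mm tall, 0.3 kg, standing on the fixture plate, not fastened. Origin: centre of its underside, z up along its axis. Hidden inside its cover when covered.
- cover2: upside-down aluminium cup, 64 mm diameter, 50 mm tall, 56 mm inside, with an upright black round knob (26 mm diameter, 36 mm tall) on its top; 86 mm tall in all, 0.1 kg. It stands over a bushing with 2 mm play all round. Origin: centre of its open rim underneath, z up along its axis. May be absent.
- bushing3: steel and brass bushing with a black washer and a short stud, 52 mm diameter at the foot, 42 mm tall, 0.3 kg, standing on the fixture plate, not fastened. Origin: centre of its underside, z up along its axis. Hidden inside its cover when covered.
- cover3: upside-down aluminium cup, 64 mm diameter, 50 mm tall, 56 mm inside, with an upright black round knob (26 mm diameter, 36 mm tall) on its top; 86 mm tall in all, 0.1 kg. It stands over a bushing with 2 mm play all round. Origin: centre of its open rim underneath, z up along its axis. May be absent.
- bottle: red bottle, 48 mm diameter, 120 mm tall; bystander, loose. Origin at its underside, z up.
- jar: white jar, 60 mm diameter, 75 mm tall; bystander, loose. Origin at its underside, z up.
- tablet: dark tablet computer lying flat, 170 x 250 x 10 mm; bystander, loose. Origin at its underside, z up.
There are look-alikes about, which are no part of the job. Leave any green or orange look-alike of the cover1 alone.

How it is judged:
On the way, in this order (a step that is already met when the one before it is completed fails the run):
1. the handle stands at off (value of joint handle between 1.5 and 1.64 rad), for 0.2 s.
2. the padlock holes of handle and tongue are in line, handle at off (all of step 1 and horizontal distance between handle_hole and hasp_hole below 0.0045 m), for 0.2 s.
3. every cover stands upright in the tray, bushings left standing on the plate (x of cover0 in the frame of tray between -0.085 and 0.085 m and y of cover0 in the frame of tray between -0.085 and 0.085 m and z of each of cover0, cover1, cover2, cover3 in the frame of tray below 0.012 m and angle between each of cover0, cover1, cover2, cover3, bushing0, bushing1, bushing2, bushing3's own z axis and vertical below 0.12 rad and linear speed of each of cover0, cover1, cover2, cover3 below 0.02 m/s and x of cover1 in the frame of tray between -0.085 and 0.085 m and y of cover1 in the frame of tray between -0.085 and 0.085 m and x of cover2 in the frame of tray between -0.085 and 0.085 m and y of cover2 in the frame of tray between -0.085 and 0.085 m and x of cover3 in the frame of tray between -0.085 and 0.085 m and y of cover3 in the frame of tray between -0.085 and 0.085 m and z of bushing0 in the frame of plate between 0.026 and 0.036 m and z of bushing1 in the frame of plate between 0.026 and 0.036 m and z of bushing2 in the frame of plate between 0.026 and 0.036 m and z of bushing3 in the frame of plate between 0.026 and 0.036 m), for 0.2 s.
At the end, for the whole second after the job is handed in: Handle at off (1.50 to 1.64 rad), padlock holes within 4.5 mm of each other seen from above; all covers upright (0.12 rad), at rest on the tray floor, centres within 85 mm of the tray centre along both its axes; all bushings upright on the plate (all of step 2 and all of step 3); the robot touches nothing.
It fails at once if a cover is lifted while the isolator's holes are not in line (not (horizontal distance between handle_hole and hasp_hole below 0.009 m) and height (world z) of any of cover0, cover1, cover2, cover3 above 0.055 m).
It fails at once if a bushing is dragged up off the plate, knocked over or pushed off it (height (world z) of any of bushing0, bushing1, bushing2, bushing3 above 0.042 m or height (world z) of any of bushing0, bushing1, bushing2, bushing3 below 0.022 m or angle between any of bushing0, bushing1, bushing2, bushing3's own z axis and vertical above 0.4 rad).
It fails at once if a bystander is moved or knocked over (distance of any of bottle, jar, tablet from where it was at the start of the episode above 0.03 m or angle between any of bottle, jar's own z axis and vertical above 0.5 rad).
Of cover0, cover1, cover2, cover3 only 2 to 4 are there at a start; the rules pass over those that are not, and their reading is None.
At some moment in a run one of cover0, cover1, cover2, cover3 may be knocked a few centimetres aside while the robot is not near it.
Once in a run the grip may slacken for a moment while it holds something.
It also fails if it takes over 210 s, if anything falls off the work surface, if the arm or the gripper's body presses on something with over 40 N, if the wrist force passes 120 N, or if a joint passes its speed limit or range.

### The arm

A 6-joint arm with a two-finger parallel gripper is mounted at the origin on the work surface. World frame = base frame: x ahead of the robot, y to its left, z up, the work surface at z = 0. Lengths are in m, angles in rad, forces in N, time in s.
With the tool pointing down it reaches from about 0.275 to 0.725 m from the base axis. Payload 5.6 kg.
Tool frame: the origin (TCP) lies at the centre of the arm's flange, where the gripper is bolted on; the fingertips stand 173 mm ahead of it and the grasp point (between the pads) lies 155 mm ahead of it; z points along the fingers, y is the line along which they close (so a half turn about z gives the same grasp; the last joint's range is limited). The gripper opens to 85 mm and grips with 20 to 120 N. Pads are 22 mm wide; open, the fingers measure 114 mm over their backs; the gripper's body (76 mm by 85 mm) begins 54 mm behind the grasp point. The pads swing forward as they close: fully open they stand 13 mm farther back than shut.
Start: joints at [1.55, 0.255, 0.108, 0, -1.424, -0.285], TCP at [0.166, 0.524, 0.405] pointing down, gripper open.
Joint ranges: [-2.95, 2.95], [-1.21, 1.97], [-1.09, 1.5], [-2.87, 1.71], [-2.94, -0.07], [-3.05, 3.05]. Speed limits (rad/s): [2.57, 2.57, 3.14, 3.14, 3.14, 3.14].

### API

Orientations are given as a rotation vector (axis times angle).
In Python, from workcell import * gives the robot as it stands.
- The arm moves only by the tool apply_moves, never from a script. Its arguments are lists of equal length, an entry for each row: "offset": the shift along the tool's x, y, z as a fraction of full scale, a list of three; "delta_rot": the turn, a rotation vector about the tool's x, y, z as a fraction of full scale, a list of three. A call has 1 to 20 rows; each row shifts and turns the commanded pose from where the row before left it, along the tool's axes as they then stand; what a row does not reach is not made up. Full scale, the value 1, is 0.03 m for a shift and 0.12 rad for a turn. A row lasts 1/10 s, in which the tool goes at most 50 mm and 8.59 degrees, less where a joint would pass 70% of its speed; a pose out of reach is approached as far as the arm can. A call with a number of a shift or a turn outside -1 to 1 is refused whole. A call with a gripper value outside its range is refused whole. "hand" is the opening, from -1 (shut) to 1 (fully open), so that 0 is half open, set as the call begins (left out, the last holds). The fingers move at their own pace and stop on an object; "squeeze" is the grip in N (left out, the last holds). Time passes only in rows, so rows that do not move let the fingers close. It gives the time, the measured TCP pose, the force, the opening and the grip force at its end, in the units of the state.
- state(): the state, without advancing time (a new reading comes with each control period).
- get_image(name): name is "side" or "top" or "wrist"; returns the picture (480x640x3 uint8, red, green, blue); there is no depth.
- get_calibration(name): a dict with "K" (3x3 intrinsics, pixels), "rvec" (rotation vector, rad) and "tvec" (3), from world to camera coordinates, as OpenCV has them. Camera axes: x right, y down, z forward; pixel columns grow to the right and rows downward; lengths in m; the calibration is good to about 2 mm. A picture is of the moment at which its call begins: read the wrist's pose just before it. get_calibration takes no time and is no camera call; for the wrist camera it gives the pose at the moment of the call.
- job_done(): hands the job in; it is judged then, once.
The state is a dict: "time": time; "joint_positions": joint angles; "dq": joint speeds; "effort": joint torques, N m; "tcp_pos": TCP position; "tool_rot": TCP orientation; "wrist_force": force on the tool from outside, world axes, zero at the start; "wrist_torque": the same for the moment, N m; "opening": finger opening in m; "grasp_force": force on a finger pad.
Only numpy, scipy, OpenCV 4.12 (cv2) and the standard library are available. Lean on these libraries where they do the work, as an engineer would, in place of code of your own. Each camera call takes 0.05 s, during which the arm holds its last target. There are 200 camera calls.

## Working session

There is one attempt and no reset: what is moved stays moved. The work goes in short steps, Python scripts to look and compute and a tool call to move; the robot and the scene stay as the last step left them, time stands still between calls to the robot, and variables do not carry over. Pictures are saved under pics/ and viewed, at most 14 in all, crops included, and the job is handed in when it is done.

Besides the shell and the picture viewer there is one more tool, called after "Request:" by a JSON object that holds its "method" and its "body", one argument or row to a line. apply_moves: Moves the arm, as the interface text tells. Its arguments: {"type":"object","properties":{"offset":{"type":"array"},"delta_rot":{"type":"array"},"hand":{"type":"number"},"squeeze":{"type":"number"}},"required":["offset","delta_rot"]}

```bash
mkdir -p pics; ls
python3 - <<'E'
from workcell import *
import cv2
s=state();print({k:s[k] for k in('time','tcp_pos','tool_rot','opening')})
for n in('top','side'):
    im=get_image(n);cv2.imwrite(f'pics/{n}0.png',im[:,:,::-1]);c=get_calibration(n);print(n,c)
E
```

```text
pics
{'time': 0.0, 'tcp_pos': array([0.16547139, 0.52433381, 0.40378784]), 'tool_rot': array([ 3.10302451e+00, -4.78305038e-01, -3.41758566e-04]), 'opening': 0.08550284653478633}
top {'K': array([[484.03922176,   0.        , 317.09819055],
       [  0.        , 484.03922176, 241.4058056 ],
       [  0.        ,   0.        ,   1.        ]]), 'rvec': array([ 2.03108882, -2.18742376,  0.24754835]), 'tvec': array([0.02606007, 0.60108191, 1.09657137])}
side {'K': array([[500.16517424,   0.        , 322.23626011],
       [  0.        , 500.16517424, 240.66534913],
       [  0.        ,   0.        ,   1.        ]]), 'rvec': array([ 2.12872267, -0.10329352,  0.07333399]), 'tvec': array([-0.57081401,  0.08996608,  1.2007068 ])}
```

View pics/top0.png

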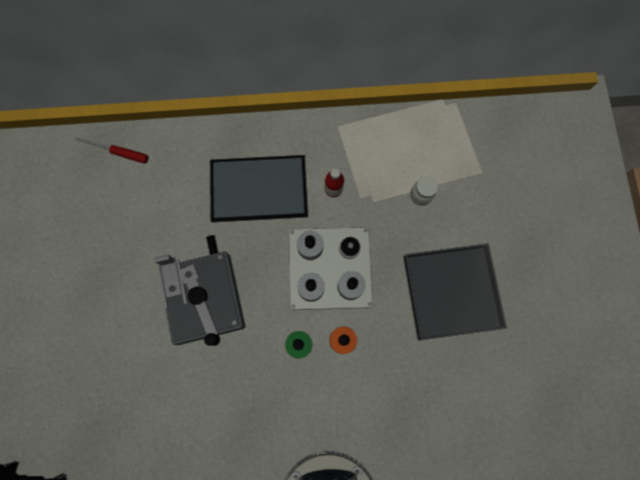

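View pics/side0.png

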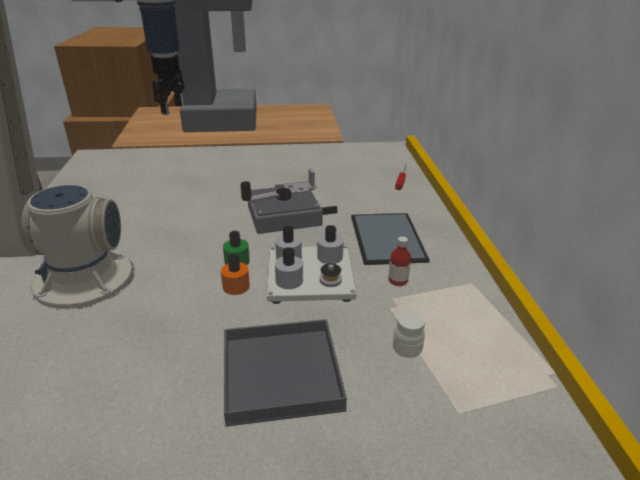

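The scene from above:
- Covers on the plate are at (310,243), (311,286) and (351,285). A bare bushing is at (350,246).
- The look-alikes to leave alone are green (298,344) and orange (343,340).
- The isolator axis is at (198,295), the handle knob at (212,339) and the hasp tab at about (165,260). The black stub at (212,243) is a cable gland, not the knob.
- The tray is at (455,291).

Next I'll check these in one enlarged crop.

```bash
cat > h.py <<'E'
from workcell import *
import cv2,numpy as np
from scipy.spatial.transform import Rotation as R
def ray(n,px,z,c=None):
    c=c or get_calibration(n);Rm=R.from_rotvec(c['rvec']).as_matrix();t=c['tvec']
    d=Rm.T@np.linalg.solve(c['K'],[px[0],px[1],1]);o=-Rm.T@t
    return o+d*(z-o[2])/d[2]
def proj(n,P,c=None):
    c=c or get_calibration(n)
    return cv2.projectPoints(np.array(P,float).reshape(-1,3),c['rvec'],c['tvec'],c['K'],None)[0][:,0]
E
python3 - <<'E'
import cv2,numpy as np
a=cv2.imread('pics/top0.png')
l=cv2.resize(a[225:355,140:260],None,fx=4,fy=4,interpolation=cv2.INTER_CUBIC)
r=cv2.resize(a[225:315,280:380],None,fx=3.2,fy=3.2,interpolation=cv2.INTER_CUBIC)
o=np.zeros((520,800,3),np.uint8);o[:,:480]=l;o[:288,480:]=r
cv2.imwrite('pics/crop0.png',cv2.convertScaleAbs(o,alpha=1.8))
E
```

```text
(no output)
```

View pics/crop0.png

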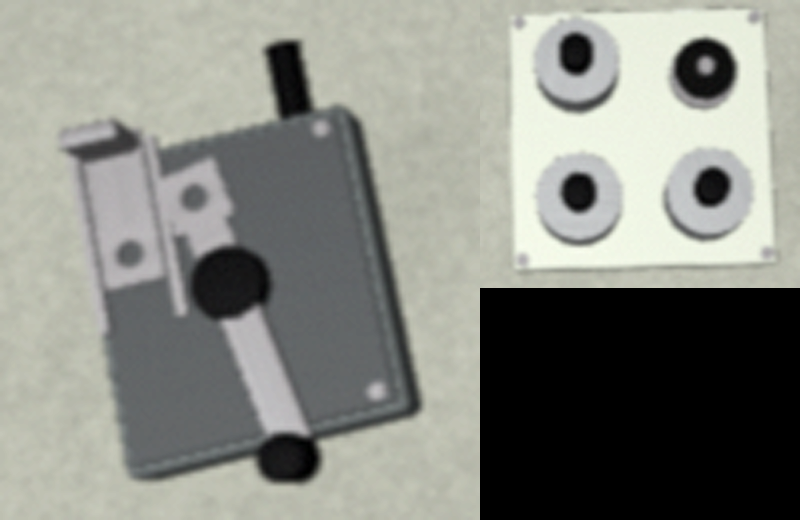

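Run:
```python
from h import *
f=lambda x,y:(x/4+139.6,y/4+224.6)
for n,p,z in [('TR',(350,106),.06),('BR',(416,408),.06),('BL',(132,477),.06),('lughole',(194,197),.079),('hasphole',(129,253),.068),('tab',(88,133),.114),('knob',(288,460),.13),('hub',(230,282),.095)]:
    print(n,ray('top',f(*p),z).round(4))
g=lambda x,y:((x-480)/3.2+279.7,y/3.2+224.7)
for n,p,z in [('c0',(576,53),.116),('c2',(578,191),.116),('c3',(711,186),.116),('cup0',(577,62),.08),('cup2',(579,196),.08),('cup3',(708,192),.08),('bush',(705,64),.072),('p1',(511,14),.03),('p2',(765,10),.03),('p3',(777,261),.03),('p4',(515,270),.03)]:
    print(n,ray('top',g(*p),z).round(4))
for p in [(404,256),(488,244.5),(505,327),(418.5,339)]: print(ray('top',p,.034).round(4))
c=get_calibration('top');print(-R.from_rotvec(c['rvec']).as_matrix().T@c['tvec'])
c=get_calibration('wrist');s=state()
Rt=R.from_rotvec(s['tool_rot']);Rc=R.from_rotvec(c['rvec']).as_matrix();o=-Rc.T@c['tvec']
print(c['K'],Rt.inv().apply(o-s['tcp_pos']),(Rt.inv().as_matrix()@Rc.T).round(3),Rt.as_matrix().round(3))
```

```text
TR [0.5949 0.1989 0.06  ]
BR [0.4131 0.1668 0.06  ]
BL [0.3861 0.3314 0.06  ]
lughole [0.5432 0.2884 0.079 ]
hasphole [0.5147 0.3297 0.068 ]
tab [0.5785 0.3392 0.114 ]
knob [0.3865 0.2272 0.13  ]
hub [0.4898 0.2647 0.095 ]
c0 [ 5.919e-01 -5.000e-04  1.160e-01]
c2 [0.4925 0.0052 0.116 ]
c3 [ 0.4891 -0.0886  0.116 ]
cup0 [ 0.5931 -0.001   0.08  ]
cup2 [0.4936 0.0047 0.08  ]
cup3 [ 0.4895 -0.0891  0.08  ]
bush [ 0.5863 -0.0962  0.072 ]
p1 [0.646  0.0473 0.03  ]
p2 [ 0.6347 -0.1506  0.03  ]
p3 [ 0.44   -0.1405  0.03  ]
p4 [0.4479 0.0566 0.03  ]
[ 0.5563 -0.2295  0.034 ]
[ 0.5698 -0.4401  0.034 ]
[ 0.3674 -0.45    0.034 ]
[ 0.3549 -0.241   0.034 ]
[0.34780917 0.00612944 1.20143189]
[[370.03608386   0.         319.4921531 ]
 [  0.         370.03608386 240.31596403]
 [  0.           0.           1.        ]] [ 0.0835031  -0.00038108  0.03076966] [[ 0.001 -0.946 -0.325]
 [ 1.     0.001  0.001]
 [-0.001 -0.325  0.946]] [[ 0.954 -0.301 -0.   ]
 [-0.301 -0.954 -0.002]
 [ 0.     0.002 -1.   ]]
```

```bash
cat >> h.py <<'E'
def plan(g,psi,steps=None):
    """g: grasp point world; psi deg: tool x yaw. prints shift in tool axes (units) made first, then turn (units)"""
    s=state();Rt=R.from_rotvec(s['tool_rot']);p=np.array(g)+[0,0,.155]
    T=R.from_matrix(np.array([[np.cos(a:=np.radians(psi)),np.sin(a),0],[np.sin(a),-np.cos(a),0],[0,0,-1]]).T) 
    T=R.from_matrix(np.column_stack([[np.cos(a),np.sin(a),0],[np.sin(a),-np.cos(a),0],[0,0,-1]]))
    print('shift',(Rt.inv().apply(p-s['tcp_pos'])/.03).round(3),'turn',((Rt.inv()*T).as_rotvec()/.12).round(3),'shift after turn',(T.inv().apply(p-s['tcp_pos'])/.03).round(3),'t',round(s['time'],1))
def pic(name,out):
    c=get_calibration(name);im=get_image(name);np.savez('pics/'+out+'.npz',**c)
    cv2.imwrite(f'pics/{out}.png',cv2.convertScaleAbs(im[:,:,::-1],alpha=1.4))
E
sed -i '/\]).T) $/d' h.py; sed -i "s/p=np.array(g)/a=np.radians(psi);p=np.array(g)/" h.py
python3 -c "
from h import *
plan([.388,.227,.205],-120)"
```

```text
shift [10.058  7.216  1.475] turn [ 1.0000e-02 -1.3000e-02  1.4904e+01] shift after turn [  4.876 -11.38    1.462] t 0.1
```

Request:
{"method": "apply_moves", "body": {
  "offset": [
    [0.838,0.601,0.123],
    [0.838,0.601,0.123],
    [0.838,0.601,0.123],
    [0.838,0.601,0.123],
    [0.838,0.601,0.123],
    [0.838,0.601,0.123],
    [0.838,0.601,0.123],
    [0.838,0.601,0.123],
    [0.838,0.601,0.123],
    [0.838,0.601,0.123],
    [0.838,0.601,0.123],
    [0.838,0.601,0.123],
    [0,0,0]
  ],
  "delta_rot": [
    [0,0,0],
    [0,0,0],
    [0,0,0],
    [0,0,0],
    [0,0,0],
    [0,0,0],
    [0,0,0],
    [0,0,0],
    [0,0,0],
    [0,0,0],
    [0,0,0],
    [0,0,0],
    [0,0,0]
  ],
  "hand": 1
}}

```text
time: 1.4
tcp_pos: [0.3891, 0.225, 0.3595]
tool_rot: [3.102, -0.483, -0.002]
wrist_force: [-0.2, 0.0, -0.0]
opening: 0.0852
grasp_force: 0.0
```

Request:
{"method": "apply_moves", "body": {
  "offset": [
    [0,0,0],
    [0,0,0],
    [0,0,0],
    [0,0,0],
    [0,0,0],
    [0,0,0],
    [0,0,0],
    [0,0,0],
    [0,0,0],
    [0,0,0],
    [0,0,0],
    [0,0,0],
    [0,0,0],
    [0,0,0],
    [0,0,0],
    [0,0,0],
    [0,0,0]
  ],
  "delta_rot": [
    [0,0,0.994],
    [0,0,0.994],
    [0,0,0.994],
    [0,0,0.994],
    [0,0,0.994],
    [0,0,0.994],
    [0,0,0.994],
    [0,0,0.994],
    [0,0,0.994],
    [0,0,0.994],
    [0,0,0.994],
    [0,0,0.994],
    [0,0,0.994],
    [0,0,0.994],
    [0,0,0.994],
    [0,0,0],
    [0,0,0]
  ]
}}

```text
time: 3.1
tcp_pos: [0.3879, 0.2275, 0.3602]
tool_rot: [1.574, -2.718, -0.0]
wrist_force: [0.6, -0.4, -0.0]
opening: 0.0853
grasp_force: 0.0
```

```bash
python3 -c "
from h import *
plan([.388,.227,.115],-120)
print(state()['joint_positions'].round(2))
pic('wrist','w1')"
```

```text
shift [ 0.013 -0.012  3.008] turn [ 0.002 -0.003  0.024] shift after turn [ 0.014 -0.011  3.008] t 3.1
[ 0.88  0.08 -0.22 -0.   -1.27 -1.4 ]
```

View pics/w1.png

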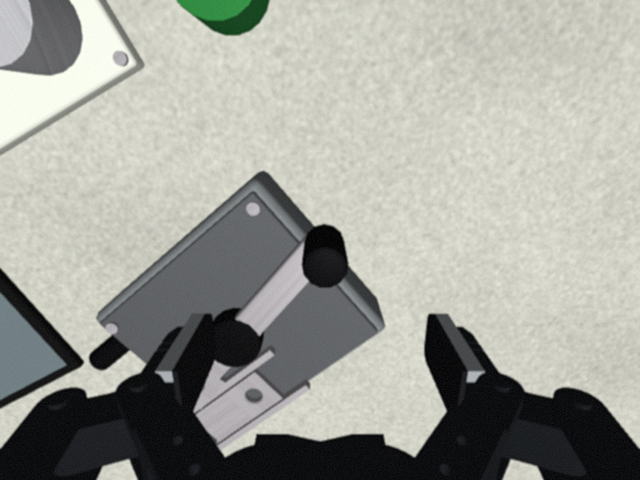

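The wrist view shows the black knob top at (325,267), between the fingers in the picture. The hasp hole is at (254,395).

```bash
python3 -c "
from h import *
c=dict(np.load('pics/w1.npz'))
print(ray('w',(325,267),.13,c),ray('w',(254,395),.068,c),ray('w',(235,335),.095,c))
"
```

```text
[0.3853412  0.23042649 0.13      ] [0.510839   0.32827218 0.068     ] [0.47623477 0.2578769  0.095     ]
```

Request:
{"method": "apply_moves", "body": {
  "offset": [
    [0.03,0.05,0.6],
    [0,0,0.6],
    [0,0,0.6],
    [0,0,0.6],
    [0,0,0.6],
    [0,0,0.06],
    [0,0,0]
  ],
  "delta_rot": [
    [0,0,0],
    [0,0,0],
    [0,0,0],
    [0,0,0],
    [0,0,0],
    [0,0,0],
    [0,0,0]
  ]
}}

```text
time: 3.85
tcp_pos: [0.3864, 0.2274, 0.2687]
tool_rot: [1.571, -2.72, 0.001]
wrist_force: [-0.2, -0.1, 0.2]
opening: 0.0851
grasp_force: 0.0
```

Request:
{"method": "apply_moves", "body": {
  "offset": [
    [0,0,0],
    [0,0,0],
    [0,0,0],
    [0,0,0],
    [0,0,0],
    [0,0,0],
    [0,0,0],
    [0,0,0],
    [0,0,0],
    [0,0,0]
  ],
  "delta_rot": [
    [0,0,0],
    [0,0,0],
    [0,0,0],
    [0,0,0],
    [0,0,0],
    [0,0,0],
    [0,0,0],
    [0,0,0],
    [0,0,0],
    [0,0,0]
  ],
  "hand": -1,
  "squeeze": 40
}}

```text
time: 4.85
tcp_pos: [0.386, 0.2273, 0.269]
tool_rot: [1.57, -2.721, -0.001]
wrist_force: [-5.0, -0.4, 5.9]
opening: 0.0271
grasp_force: 39.1
```

```bash
python3 -c "
from h import *
s=state();p=s['tcp_pos'];Rt=R.from_rotvec(s['tool_rot'])
C=np.array([.4895,.267]);r=p[:2]-C;a=np.degrees(np.arctan2(*r[::-1]))%360;rad=np.hypot(*r)
print(p,s['opening'],s['grasp_force'],a,rad)
A=np.radians(np.linspace(a,280,17));A=np.r_[A]
P=np.c_[C[0]+.11*np.cos(A),C[1]+.11*np.sin(A),np.full(17,p[2])];P[0]=p
print((Rt.inv().apply(np.diff(P,axis=0))/.03).round(3).tolist())
"
```

```text
[0.38598537 0.2272916  0.26899216] 0.027080002337281826 39.147639870643616 200.98690341959653 0.11086945420381263
[[0.165, -0.272, -0.0], [0.165, -0.269, -0.0], [0.142, -0.282, -0.0], [0.117, -0.294, -0.0], [0.091, -0.303, -0.0], [0.065, -0.309, -0.0], [0.038, -0.314, -0.0], [0.011, -0.316, -0.0], [-0.017, -0.315, -0.0], [-0.044, -0.313, -0.0], [-0.07, -0.308, -0.0], [-0.097, -0.301, -0.0], [-0.122, -0.291, -0.0], [-0.147, -0.28, -0.0], [-0.17, -0.266, -0.0], [-0.193, -0.25, -0.0]]
```

Request:
{"method": "apply_moves", "body": {
  "offset": [
    [0.165,-0.272,0],
    [0.165,-0.27,0],
    [0.142,-0.282,0],
    [0.117,-0.294,0],
    [0.091,-0.303,0],
    [0.065,-0.309,0],
    [0.038,-0.314,0],
    [0.011,-0.316,0],
    [0,0,0]
  ],
  "delta_rot": [
    [0,0,0],
    [0,0,0],
    [0,0,0],
    [0,0,0],
    [0,0,0],
    [0,0,0],
    [0,0,0],
    [0,0,0],
    [0,0,0]
  ]
}}

```text
time: 5.75
tcp_pos: [0.434, 0.1688, 0.2676]
tool_rot: [1.566, -2.712, 0.003]
wrist_force: [-8.8, -7.4, 6.6]
opening: 0.0266
grasp_force: 41.1
```

Request:
{"method": "apply_moves", "body": {
  "offset": [
    [-0.017,-0.315,0],
    [-0.044,-0.313,0],
    [-0.07,-0.308,0],
    [-0.097,-0.301,0],
    [-0.122,-0.291,0],
    [-0.147,-0.28,0],
    [-0.17,-0.266,0],
    [-0.193,-0.25,0],
    [0,0,0],
    [0,0,0],
    [0,0,0]
  ],
  "delta_rot": [
    [0,0,0],
    [0,0,0],
    [0,0,0],
    [0,0,0],
    [0,0,0],
    [0,0,0],
    [0,0,0],
    [0,0,0],
    [0,0,0],
    [0,0,0],
    [0,0,0]
  ]
}}

```text
time: 6.85
tcp_pos: [0.5081, 0.1579, 0.2673]
tool_rot: [1.568, -2.718, 0.001]
wrist_force: [-1.0, -4.6, -7.7]
opening: 0.0267
grasp_force: 40.4
```

Held all the way. I'll release, rise, turn to ψ=-80, and look at the holes.

Request:
{"method": "apply_moves", "body": {
  "offset": [
    [0,0,0],
    [0,0,0],
    [0,0,0],
    [0,0,0],
    [0,0,0],
    [0,0,0],
    [0,0,-0.5],
    [0,0,-1],
    [0,0,-1],
    [0,0,-1],
    [0,0,0],
    [0,0,0],
    [0,0,0],
    [0,0,0],
    [0,0,0],
    [0,0,0],
    [0,0,0],
    [0,0,0]
  ],
  "delta_rot": [
    [0,0,0],
    [0,0,0],
    [0,0,0],
    [0,0,0],
    [0,0,0],
    [0,0,0],
    [0,0,0],
    [0,0,0],
    [0,0,0],
    [0,0,0],
    [0,0,-0.97],
    [0,0,-0.97],
    [0,0,-0.97],
    [0,0,-0.97],
    [0,0,-0.97],
    [0,0,-0.97],
    [0,0,0],
    [0,0,0]
  ],
  "hand": 1
}}

```text
time: 8.65
tcp_pos: [0.509, 0.1587, 0.3736]
tool_rot: [-2.403, 2.023, -0.0]
wrist_force: [0.2, 0.7, 1.1]
opening: 0.0851
grasp_force: 0.0
```

```bash
python3 -c "
from h import *
plan([.51,.225,.205],-80)
"
```

```text
shift [-2.172 -0.409  0.454] turn [-0.001  0.    -0.028] shift after turn [-2.17  -0.417  0.454] t 8.7
```

Request:
{"method": "apply_moves", "body": {
  "offset": [
    [-0.8,-0.09,0],
    [-0.8,-0.09,0],
    [-0.8,-0.09,0],
    [-0.8,-0.09,0],
    [-0.8,-0.09,0],
    [-0.4,-0.08,-0.3],
    [0,0,0]
  ],
  "delta_rot": [
    [0,0,0],
    [0,0,0],
    [0,0,0],
    [0,0,0],
    [0,0,0],
    [0,0,0],
    [0,0,0]
  ]
}}

```text
time: 9.35
tcp_pos: [0.5019, 0.293, 0.3832]
tool_rot: [-2.404, 2.02, -0.001]
wrist_force: [-0.1, -0.3, 0.9]
opening: 0.0853
grasp_force: 0.0
```

```bash
python3 -c "
from h import *
pic('wrist','w2');plan([.5785,.339,.1],-80)
t=get_image('top')[225:355,140:260,::-1];cv2.imwrite('pics/t2.png',cv2.convertScaleAbs(cv2.resize(t,None,fx=4.5,fy=4.5,interpolation=cv2.INTER_CUBIC),alpha=1.8))"
```

```text
shift [-1.099 -2.786  4.261] turn [-0.005  0.002 -0.01 ] shift after turn [-1.097 -2.79   4.259] t 9.4
```

View pics/w2.png

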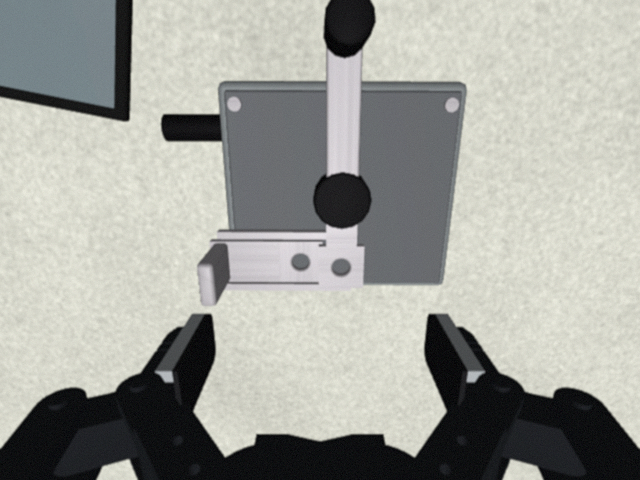

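The wrist view shows the handle pointing along the box's -y. The lug hole is at (341,267), the hasp hole at (300.5,261), the tab top at about (208,283) and the hub at (342,200).

```bash
python3 -c "
from h import *
c=dict(np.load('pics/w2.npz'))
a=np.radians(10);B=np.array([[np.cos(a),np.sin(a)],[-np.sin(a),np.cos(a)]])
for n,p,z in [('lug',(341,267),.079),('hasp',(300.5,261),.068),('tab',(207.5,283),.114),('knob',(350,14),.13),('hub',(342,200),.095),('cTL',(220,83),.06),('cTR',(466,83),.06),('cBR',(443,285),.06)]:
    q=ray('w',p,z,c);print(n,q.round(4),(B@(q[:2]-[.4895,.267])).round(4))
"
```

```text
lug [0.4793 0.3226 0.079 ] [-0.0004  0.0565]
hasp [0.5119 0.3277 0.068 ] [0.0326 0.0558]
tab [0.5749 0.3369 0.114 ] [0.0963 0.054 ]
knob [0.5092 0.1596 0.13  ] [ 0.0008 -0.1092]
hub [0.4907 0.2654 0.095 ] [ 0.0009 -0.0018]
cTL [0.5916 0.203  0.06  ] [ 0.0894 -0.0808]
cTR [0.415  0.1719 0.06  ] [-0.0899 -0.0808]
cBR [0.386  0.3316 0.06  ] [-0.0907  0.0816]
```

Request:
{"method": "apply_moves", "body": {
  "offset": [
    [-0.339,-0.892,0],
    [-0.339,-0.892,0],
    [-0.339,-0.893,0],
    [0,0,0.7],
    [0,0,0.7],
    [0,0,0.7],
    [0,0,0.7],
    [0,0,0.7],
    [0,0,0.5],
    [0,0,0.2],
    [0,0,0],
    [0,0,0]
  ],
  "delta_rot": [
    [0,0,0],
    [0,0,0],
    [0,0,0],
    [0,0,0],
    [0,0,0],
    [0,0,0],
    [0,0,0],
    [0,0,0],
    [0,0,0],
    [0,0,0],
    [0,0,0],
    [0,0,0]
  ]
}}

```text
time: 10.65
tcp_pos: [0.5759, 0.3352, 0.2576]
tool_rot: [-2.405, 2.02, -0.001]
wrist_force: [-0.4, -0.1, 0.8]
opening: 0.0854
grasp_force: 0.0
```

Request:
{"method": "apply_moves", "body": {
  "offset": [
    [0,0,0],
    [0,0,0],
    [0,0,0],
    [0,0,0],
    [0,0,0],
    [0,0,0],
    [0,0,0],
    [0,0,0],
    [0,0,0],
    [0,0,0],
    [0,0,0]
  ],
  "delta_rot": [
    [0,0,0],
    [0,0,0],
    [0,0,0],
    [0,0,0],
    [0,0,0],
    [0,0,0],
    [0,0,0],
    [0,0,0],
    [0,0,0],
    [0,0,0],
    [0,0,0]
  ],
  "hand": -1,
  "squeeze": 30
}}

```text
time: 11.75
tcp_pos: [0.5757, 0.3355, 0.2569]
tool_rot: [-2.406, 2.019, -0.0]
wrist_force: [0.4, 0.7, 1.6]
opening: 0.0116
grasp_force: 34.0
```

```bash
python3 -c "
from h import *
s=state();a=np.radians(10);B=np.array([[np.cos(a),np.sin(a)],[-np.sin(a),np.cos(a)]])
print(s['tcp_pos'],B@(s['tcp_pos'][:2]-[.4895,.267]),s['opening'],s['wrist_force'])
"
```

```text
[0.57569576 0.33550237 0.25686532] [0.09678156 0.05249393] 0.011629168347818233 [0.44176818 0.72901264 1.62173659]
```

Request:
{"method": "apply_moves", "body": {
  "offset": [
    [0,0.135,0],
    [0,0.135,0],
    [0,0.135,0],
    [0,0.135,0],
    [0,0.135,0],
    [0,0.135,0],
    [0,0.135,0],
    [0,0.138,0],
    [0,0,0],
    [0,0,0],
    [0,0,0]
  ],
  "delta_rot": [
    [0,0,0],
    [0,0,0],
    [0,0,0],
    [0,0,0],
    [0,0,0],
    [0,0,0],
    [0,0,0],
    [0,0,0],
    [0,0,0],
    [0,0,0],
    [0,0,0]
  ]
}}

```text
time: 12.85
tcp_pos: [0.5431, 0.3299, 0.2568]
tool_rot: [2.406, -2.019, -0.001]
wrist_force: [-2.6, 0.8, 5.9]
opening: 0.011
grasp_force: 34.6
```

Request:
{"method": "apply_moves", "body": {
  "offset": [
    [0,0,0],
    [0,0,0],
    [0,0,0],
    [0,0,0],
    [0,0,0],
    [0,0,0],
    [0,0,-0.5],
    [0,0,-1],
    [0,0,-1],
    [0,0,-1],
    [0,0,-0.8],
    [0.3,0.5,0],
    [0.2,0.5,0],
    [0,0,0]
  ],
  "delta_rot": [
    [0,0,0],
    [0,0,0],
    [0,0,0],
    [0,0,0],
    [0,0,0],
    [0,0,0],
    [0,0,0],
    [0,0,0],
    [0,0,0],
    [0,0,0],
    [0,0,0],
    [0,0,0],
    [0,0,0],
    [0,0,0]
  ],
  "hand": 1
}}

```text
time: 14.25
tcp_pos: [0.5156, 0.309, 0.3866]
tool_rot: [-2.406, 2.019, 0.0]
wrist_force: [-0.7, -0.0, 0.7]
opening: 0.0852
grasp_force: 0.0
```

```bash
python3 -c "
from h import *
print(state()['tcp_pos'])
pic('wrist','w3');im=cv2.imread('pics/w3.png')
cv2.imwrite('pics/w3c.png',cv2.resize(im[180:360,200:440],None,fx=3.2,fy=3.2,interpolation=cv2.INTER_CUBIC))"
```

```text
[0.51562914 0.30904286 0.38658152]
```

View pics/w3c.png

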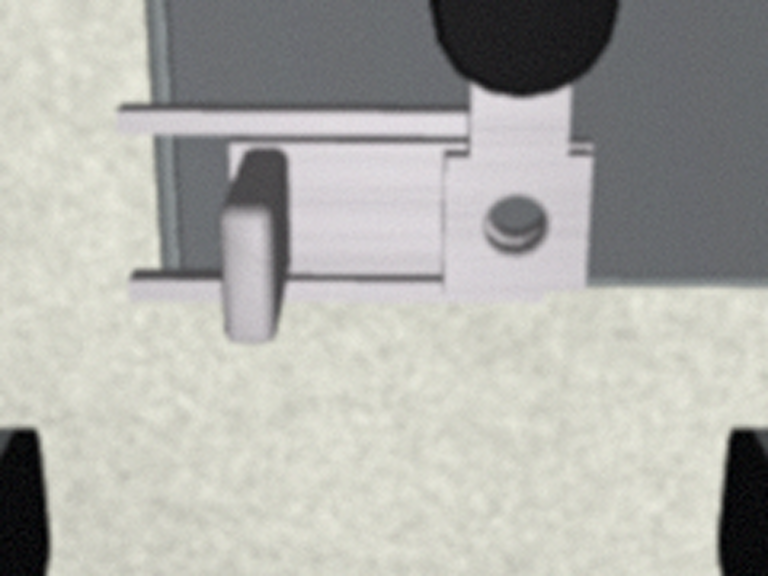

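The holes are in line: the tongue hole shows concentrically through the lug hole at crop (516,222). Next I'll look at the covers.

Request:
{"method": "apply_moves", "body": {
  "offset": [
    [0.803,0.07,-0.107],
    [0.803,0.07,-0.107],
    [0.803,0.07,-0.107],
    [0.803,0.07,-0.107],
    [0.803,0.07,-0.107],
    [0.803,0.07,-0.107],
    [0.803,0.07,-0.107],
    [0.803,0.07,-0.107],
    [0.803,0.07,-0.107],
    [0.803,0.07,-0.107],
    [0.803,0.07,-0.107],
    [0.803,0.07,-0.107],
    [0,0,0],
    [0,0,0]
  ],
  "delta_rot": [
    [0,0,0],
    [0,0,0],
    [0,0,0],
    [0,0,0],
    [0,0,0],
    [0,0,0],
    [0,0,0],
    [0,0,0],
    [0,0,0],
    [0,0,0],
    [0,0,0],
    [0,0,0],
    [0,0,0],
    [0,0,0]
  ]
}}

```text
time: 15.7
tcp_pos: [0.5424, 0.0206, 0.4239]
tool_rot: [2.405, -2.021, -0.0]
wrist_force: [0.2, 0.1, 0.3]
opening: 0.0857
grasp_force: 0.0
```

```bash
python3 -c "
from h import *
print(state()['tcp_pos'])
pic('wrist','w4');pic('top','t4')"
```

```text
[0.54236622 0.02058027 0.42386108]
```

View pics/w4.png

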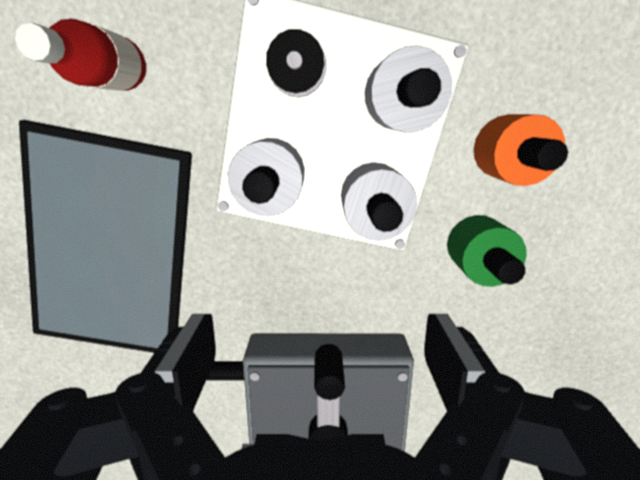

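The wrist view shows cover knob tops at (260,186), (388,214) and (423,87), the bare bushing at (295,61), and the green and orange look-alikes at right.

```bash
python3 -c "
from h import *
c=dict(np.load('pics/w4.npz'))
for p in [(260,186),(388,214),(423,87)]: print(ray('w',p,.116,c).round(4))
for p in [(265,177),(381,201),(409,89)]: print('cup',ray('w',p,.08,c).round(4))
plan([.4925,.0045,.2],-80)
"
```

```text
[ 0.5917 -0.0029  0.116 ]
[0.4916 0.0016 0.116 ]
[ 0.4888 -0.0911  0.116 ]
cup [ 0.593  -0.0036  0.08  ]
cup [ 4.918e-01 -4.000e-04  8.000e-02]
cup [ 0.4904 -0.0916  0.08  ]
shift [0.266 1.727 2.292] turn [0.004 0.001 0.   ] shift after turn [0.265 1.728 2.291] t 15.8
```

Request:
{"method": "apply_moves", "body": {
  "offset": [
    [0.11,0.58,0],
    [0.11,0.58,0],
    [0.11,0.58,0],
    [0,0,0.8],
    [0,0,0.8],
    [0,0,0.8],
    [0,0,0.8],
    [0,0,0.8],
    [0,0,0.8],
    [0,0,0.5],
    [0,0,0.16],
    [0,0,0],
    [0,0,0]
  ],
  "delta_rot": [
    [0,0,0],
    [0,0,0],
    [0,0,0],
    [0,0,0],
    [0,0,0],
    [0,0,0],
    [0,0,0],
    [0,0,0],
    [0,0,0],
    [0,0,0],
    [0,0,0],
    [0,0,0],
    [0,0,0]
  ]
}}

```text
time: 17.1
tcp_pos: [0.4927, 0.0023, 0.2612]
tool_rot: [-2.406, 2.018, -0.002]
wrist_force: [0.5, -0.9, 0.1]
opening: 0.0855
grasp_force: 0.0
```

Request:
{"method": "apply_moves", "body": {
  "offset": [
    [0,0,0],
    [0,0,0],
    [0,0,0],
    [0,0,0],
    [0,0,0],
    [0,0,0],
    [0,0,0],
    [0,0,0],
    [0,0,0],
    [0,0,0],
    [0,0,0]
  ],
  "delta_rot": [
    [0,0,0],
    [0,0,0],
    [0,0,0],
    [0,0,0],
    [0,0,0],
    [0,0,0],
    [0,0,0],
    [0,0,0],
    [0,0,0],
    [0,0,0],
    [0,0,0]
  ],
  "hand": -1,
  "squeeze": 40
}}

```text
time: 18.2
tcp_pos: [0.4924, 0.0019, 0.2607]
tool_rot: [-2.406, 2.019, -0.001]
wrist_force: [0.3, 0.6, 5.5]
opening: 0.0249
grasp_force: 39.4
```

Request:
{"method": "apply_moves", "body": {
  "offset": [
    [0,0,-0.1],
    [0,0,-0.1],
    [0,0,-0.1],
    [0,0,-0.1],
    [0,0,-0.1],
    [0,0,-0.1],
    [0,0,-0.1],
    [0,0,-0.1],
    [0,0,-0.1],
    [0,0,-0.1],
    [0,0,-0.1],
    [0,0,-0.1],
    [0,0,-0.1],
    [0,0,-0.1],
    [0,0,-0.1],
    [0,0,-0.2],
    [0,0,-0.2],
    [0,0,-0.2],
    [0,0,-0.2],
    [0,0,-0.2]
  ],
  "delta_rot": [
    [0,0,0],
    [0,0,0],
    [0,0,0],
    [0,0,0],
    [0,0,0],
    [0,0,0],
    [0,0,0],
    [0,0,0],
    [0,0,0],
    [0,0,0],
    [0,0,0],
    [0,0,0],
    [0,0,0],
    [0,0,0],
    [0,0,0],
    [0,0,0],
    [0,0,0],
    [0,0,0],
    [0,0,0],
    [0,0,0]
  ]
}}

```text
time: 20.2
tcp_pos: [0.4922, 0.0019, 0.3359]
tool_rot: [-2.406, 2.02, -0.0]
wrist_force: [0.8, -0.5, -1.0]
opening: 0.0247
grasp_force: 39.3
```

Request:
{"method": "apply_moves", "body": {
  "offset": [
    [0,0,-0.6],
    [0,0,-0.6],
    [0,0,-0.6],
    [0.3,0.11,0],
    [0.757,0.288,0],
    [0.757,0.288,0],
    [0.757,0.288,0],
    [0.757,0.288,0],
    [0.757,0.288,0],
    [0.757,0.288,0],
    [0.757,0.288,0],
    [0.757,0.288,0],
    [0.757,0.288,0],
    [0.757,0.288,0],
    [0.757,0.288,0],
    [0.757,0.288,0],
    [0.757,0.288,0],
    [0.757,0.288,0],
    [0.757,0.288,0],
    [0.757,0.288,0]
  ],
  "delta_rot": [
    [0,0,0],
    [0,0,0],
    [0,0,0],
    [0,0,0],
    [0,0,0],
    [0,0,0],
    [0,0,0],
    [0,0,0],
    [0,0,0],
    [0,0,0],
    [0,0,0],
    [0,0,0],
    [0,0,0],
    [0,0,0],
    [0,0,0],
    [0,0,0],
    [0,0,0],
    [0,0,0],
    [0,0,0],
    [0,0,0]
  ]
}}

```text
time: 22.2
tcp_pos: [0.4166, -0.3905, 0.3884]
tool_rot: [-2.406, 2.02, 0.002]
wrist_force: [0.3, 0.7, -1.3]
opening: 0.0249
grasp_force: 39.4
```

```bash
python3 -c "
from h import *
plan([.4175,-.3894,.081],-80);print(state()['opening'])
pic('wrist','w5')"
```

```text
shift [-0.025 -0.042  5.081] turn [ 0.007  0.01  -0.005] shift after turn [-0.031 -0.037  5.081] t 22.2
0.024850371723014533
```

View pics/w5.png

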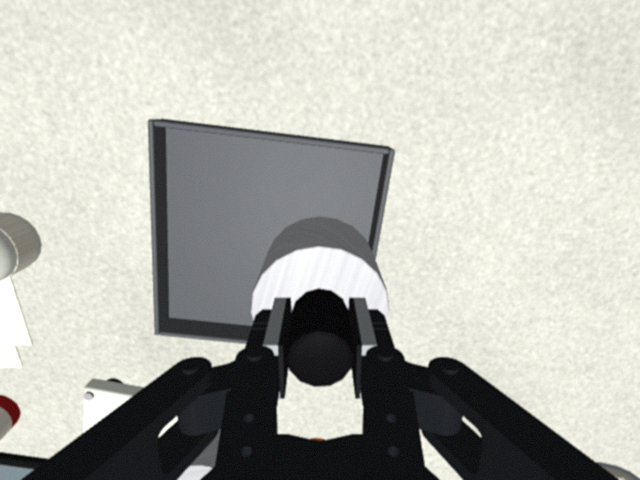

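The cover is held over the tray. The tray corners are at (151,121), (393,149) and (156,333); I'll check them against my estimate of the tray centre.

```bash
python3 -c "
from h import *
c=dict(np.load('pics/w5.npz'))
q=[ray('w',p,.034,c) for p in [(151,121),(393,149),(156,333)]]
print(np.round(q,4),(q[1]+q[2])/2)
"
```

```text
[[ 0.5674 -0.4421  0.034 ]
 [ 0.3637 -0.455   0.034 ]
 [ 0.5567 -0.2368  0.034 ]] [ 0.46018774 -0.34590539  0.034     ]
```

Request:
{"method": "apply_moves", "body": {
  "offset": [
    [-0.03,-0.03,0.6],
    [0,0,0.7],
    [0,0,0.7],
    [0,0,0.7],
    [0,0,0.7],
    [0,0,0.6],
    [0,0,0.5],
    [0,0,0.3],
    [0,0,0.15],
    [0,0,0.05],
    [0,0,0.05],
    [0,0,0],
    [0,0,0]
  ],
  "delta_rot": [
    [0,0,0],
    [0,0,0],
    [0,0,0],
    [0,0,0],
    [0,0,0],
    [0,0,0],
    [0,0,0],
    [0,0,0],
    [0,0,0],
    [0,0,0],
    [0,0,0],
    [0,0,0],
    [0,0,0]
  ]
}}

```text
time: 23.55
tcp_pos: [0.4182, -0.3884, 0.2384]
tool_rot: [-2.406, 2.02, -0.002]
wrist_force: [0.3, -0.1, -0.8]
opening: 0.0246
grasp_force: 39.4
```

Request:
{"method": "apply_moves", "body": {
  "offset": [
    [0,0,0.04],
    [0,0,0.04],
    [0,0,0],
    [0,0,0]
  ],
  "delta_rot": [
    [0,0,0],
    [0,0,0],
    [0,0,0],
    [0,0,0]
  ]
}}

```text
time: 23.95
tcp_pos: [0.4182, -0.3884, 0.2357]
tool_rot: [2.406, -2.02, 0.001]
wrist_force: [-0.4, 0.7, 2.1]
opening: 0.0247
grasp_force: 39.7
```

Request:
{"method": "apply_moves", "body": {
  "offset": [
    [0,0,0],
    [0,0,0],
    [0,0,0],
    [0,0,0],
    [0,0,0],
    [0,0,0],
    [0,0,0],
    [0,0,-0.5],
    [0,0,-0.8],
    [0,0,-0.8],
    [0,0,-0.8],
    [0,0,-0.8],
    [0,0,-0.8],
    [0,0,0],
    [0,0,0]
  ],
  "delta_rot": [
    [0,0,0],
    [0,0,0],
    [0,0,0],
    [0,0,0],
    [0,0,0],
    [0,0,0],
    [0,0,0],
    [0,0,0],
    [0,0,0],
    [0,0,0],
    [0,0,0],
    [0,0,0],
    [0,0,0],
    [0,0,0],
    [0,0,0]
  ],
  "hand": 1
}}

```text
time: 25.45
tcp_pos: [0.4181, -0.3882, 0.3707]
tool_rot: [-2.406, 2.019, -0.001]
wrist_force: [0.3, 0.1, -1.3]
opening: 0.0853
grasp_force: 0.0
```

```bash
python3 -c "
from h import *
plan([.489,-.09,.217],-80)
pic('top','t6');im=cv2.imread('pics/t6.png')
cv2.imwrite('pics/t6c.png',cv2.resize(im[210:360,150:520],None,fx=2.1,fy=2.1,interpolation=cv2.INTER_CUBIC))"
```

```text
shift [-9.379 -4.05  -0.042] turn [-0.009 -0.003 -0.003] shift after turn [-9.378 -4.053 -0.043] t 25.4
```

View pics/t6c.png

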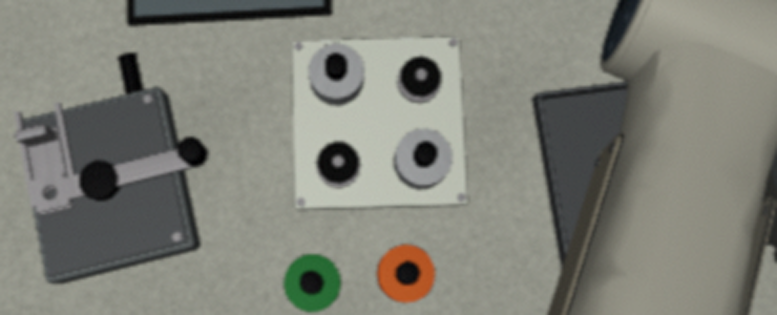

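The first bushing is still standing, bare, at crop (338,160). The remaining covers have not moved: knobs at crop (335,66) and (424,154).

Request:
{"method": "apply_moves", "body": {
  "offset": [
    [-0.722,-0.312,0],
    [-0.722,-0.312,0],
    [-0.722,-0.312,0],
    [-0.722,-0.312,0],
    [-0.722,-0.312,0],
    [-0.722,-0.312,0],
    [-0.722,-0.312,0],
    [-0.722,-0.312,0],
    [-0.722,-0.312,0],
    [-0.722,-0.312,0],
    [-0.722,-0.312,0],
    [-0.722,-0.312,0],
    [-0.722,-0.312,0],
    [0,0,0.8],
    [0,0,0.8],
    [0,0,0.8],
    [0,0,0.8],
    [0,0,0.5],
    [0,0,0],
    [0,0,0]
  ],
  "delta_rot": [
    [0,0,0],
    [0,0,0],
    [0,0,0],
    [0,0,0],
    [0,0,0],
    [0,0,0],
    [0,0,0],
    [0,0,0],
    [0,0,0],
    [0,0,0],
    [0,0,0],
    [0,0,0],
    [0,0,0],
    [0,0,0],
    [0,0,0],
    [0,0,0],
    [0,0,0],
    [0,0,0],
    [0,0,0],
    [0,0,0]
  ]
}}

```text
time: 27.5
tcp_pos: [0.4891, -0.0899, 0.2592]
tool_rot: [2.406, -2.019, -0.001]
wrist_force: [0.2, -0.4, 0.1]
opening: 0.0852
grasp_force: 0.0
```

Request:
{"method": "apply_moves", "body": {
  "offset": [
    [0,0,0],
    [0,0,0],
    [0,0,0],
    [0,0,0],
    [0,0,0],
    [0,0,0],
    [0,0,0],
    [0,0,0],
    [0,0,0],
    [0,0,0],
    [0,0,0]
  ],
  "delta_rot": [
    [0,0,0],
    [0,0,0],
    [0,0,0],
    [0,0,0],
    [0,0,0],
    [0,0,0],
    [0,0,0],
    [0,0,0],
    [0,0,0],
    [0,0,0],
    [0,0,0]
  ],
  "hand": -1
}}

```text
time: 28.6
tcp_pos: [0.4892, -0.0899, 0.2597]
tool_rot: [-2.406, 2.019, -0.001]
wrist_force: [-1.5, 0.9, 5.4]
opening: 0.025
grasp_force: 39.2
```

Request:
{"method": "apply_moves", "body": {
  "offset": [
    [0,0,-0.1],
    [0,0,-0.1],
    [0,0,-0.1],
    [0,0,-0.1],
    [0,0,-0.1],
    [0,0,-0.1],
    [0,0,-0.1],
    [0,0,-0.1],
    [0,0,-0.1],
    [0,0,-0.1],
    [0,0,-0.1],
    [0,0,-0.1],
    [0,0,-0.1],
    [0,0,-0.1],
    [0,0,-0.1],
    [0,0,-0.2],
    [0,0,-0.2],
    [0,0,-0.2],
    [0,0,-0.2],
    [0,0,-0.2]
  ],
  "delta_rot": [
    [0,0,0],
    [0,0,0],
    [0,0,0],
    [0,0,0],
    [0,0,0],
    [0,0,0],
    [0,0,0],
    [0,0,0],
    [0,0,0],
    [0,0,0],
    [0,0,0],
    [0,0,0],
    [0,0,0],
    [0,0,0],
    [0,0,0],
    [0,0,0],
    [0,0,0],
    [0,0,0],
    [0,0,0],
    [0,0,0]
  ]
}}

```text
time: 30.6
tcp_pos: [0.4891, -0.0899, 0.335]
tool_rot: [-2.406, 2.02, -0.0]
wrist_force: [0.0, -0.2, -0.0]
opening: 0.0247
grasp_force: 39.3
```

```bash
python3 -c "
from h import *
plan([.5104,-.3875,.233],-80)"
```

```text
shift [ 9.894  1.021 -1.765] turn [-0.002 -0.    -0.003] shift after turn [ 9.894  1.025 -1.765] t 30.6
```

Request:
{"method": "apply_moves", "body": {
  "offset": [
    [0,0,-0.6],
    [0,0,-0.6],
    [0,0,-0.57],
    [0.3,0.021,0],
    [0.738,0.077,0],
    [0.738,0.077,0],
    [0.738,0.077,0],
    [0.738,0.077,0],
    [0.738,0.077,0],
    [0.738,0.077,0],
    [0.738,0.077,0],
    [0.738,0.077,0],
    [0.738,0.077,0],
    [0.738,0.077,0],
    [0.738,0.077,0],
    [0.738,0.077,0],
    [0.738,0.077,0],
    [0,0,0],
    [0,0,0]
  ],
  "delta_rot": [
    [0,0,0],
    [0,0,0],
    [0,0,0],
    [0,0,0],
    [0,0,0],
    [0,0,0],
    [0,0,0],
    [0,0,0],
    [0,0,0],
    [0,0,0],
    [0,0,0],
    [0,0,0],
    [0,0,0],
    [0,0,0],
    [0,0,0],
    [0,0,0],
    [0,0,0],
    [0,0,0],
    [0,0,0]
  ]
}}

```text
time: 32.5
tcp_pos: [0.5101, -0.3881, 0.3862]
tool_rot: [2.405, -2.021, -0.003]
wrist_force: [-0.4, 0.8, -0.5]
opening: 0.0249
grasp_force: 39.4
```

```bash
python3 -c "
from h import *
plan([.5104,-.3875,.0797],-80);s=state();print(s['tcp_pos'],s['wrist_force'],s['opening'])
pic('wrist','w7')"
```

```text
shift [-0.009 -0.02   5.051] turn [ 0.011  0.012 -0.013] shift after turn [-0.016 -0.013  5.051] t 32.5
[ 0.51009789 -0.3880552   0.38624406] [-0.36342382  0.75160827 -0.47307686] 0.024930091260932673
```

View pics/w7.png

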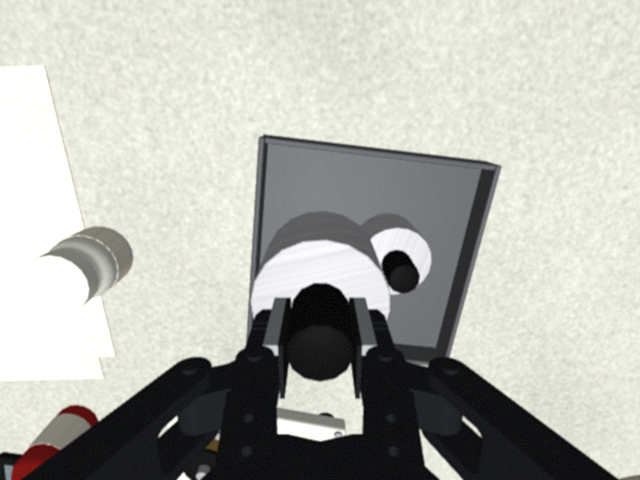

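```bash
python3 -c "
from h import *
c=dict(np.load('pics/w7.npz'));print(ray('w',(405,279),.091,c))"
```

```text
[ 0.4365423  -0.36056781  0.091     ]
```

Request:
{"method": "apply_moves", "body": {
  "offset": [
    [0,0,0.6],
    [0,0,0.7],
    [0,0,0.7],
    [0,0,0.7],
    [0,0,0.7],
    [0,0,0.6],
    [0,0,0.5],
    [0,0,0.3],
    [0,0,0.15],
    [0,0,0.05],
    [0,0,0.05],
    [0,0,0],
    [0,0,0]
  ],
  "delta_rot": [
    [0,0,0],
    [0,0,0],
    [0,0,0],
    [0,0,0],
    [0,0,0],
    [0,0,0],
    [0,0,0],
    [0,0,0],
    [0,0,0],
    [0,0,0],
    [0,0,0],
    [0,0,0],
    [0,0,0]
  ]
}}

```text
time: 33.85
tcp_pos: [0.5105, -0.3876, 0.2366]
tool_rot: [-2.406, 2.02, -0.002]
wrist_force: [-0.3, 0.0, -0.7]
opening: 0.0251
grasp_force: 39.4
```

The first cover now stands at about (.437,-.361), so it was probably knocked, but it is still well inside the tray. I'll set this one down, opening only halfway.

Request:
{"method": "apply_moves", "body": {
  "offset": [
    [0,0,0.04],
    [0,0,0.03],
    [0,0,0],
    [0,0,0]
  ],
  "delta_rot": [
    [0,0,0],
    [0,0,0],
    [0,0,0],
    [0,0,0]
  ]
}}

```text
time: 34.25
tcp_pos: [0.5105, -0.3877, 0.2348]
tool_rot: [2.406, -2.019, 0.002]
wrist_force: [-1.5, 0.9, 5.0]
opening: 0.025
grasp_force: 39.9
```

Request:
{"method": "apply_moves", "body": {
  "offset": [
    [0,0,0],
    [0,0,0],
    [0,0,0],
    [0,0,0],
    [0,0,0],
    [0,0,0],
    [0,0,0],
    [0,0,-0.5],
    [0,0,-0.8],
    [0,0,-0.8],
    [0,0,-0.8],
    [0,0,-0.8],
    [0,0,-0.8],
    [0,0,0],
    [0,0,0]
  ],
  "delta_rot": [
    [0,0,0],
    [0,0,0],
    [0,0,0],
    [0,0,0],
    [0,0,0],
    [0,0,0],
    [0,0,0],
    [0,0,0],
    [0,0,0],
    [0,0,0],
    [0,0,0],
    [0,0,0],
    [0,0,0],
    [0,0,0],
    [0,0,0]
  ],
  "hand": 0
}}

```text
time: 35.75
tcp_pos: [0.5104, -0.3874, 0.3693]
tool_rot: [-2.406, 2.019, -0.002]
wrist_force: [0.4, 1.1, -0.7]
opening: 0.0427
grasp_force: 0.0
```

```bash
python3 -c "
from h import *
plan([.592,-.002,.217],-80)
pic('wrist','w8');pic('top','t8');im=cv2.imread('pics/t8.png')
a=cv2.resize(im[210:350,280:400],None,fx=2.6,fy=2.6,interpolation=cv2.INTER_CUBIC)
b=cv2.resize(cv2.imread('pics/w8.png'),(480,360));o=np.zeros((364,800,3),np.uint8);o[:360,:480]=b;o[:,480:792]=a
cv2.imwrite('pics/m8.png',o)"
```

```text
shift [-12.181  -4.906  -0.089] turn [-0.01  -0.003 -0.003] shift after turn [-12.18  -4.91  -0.09] t 35.8
```

View pics/m8.png

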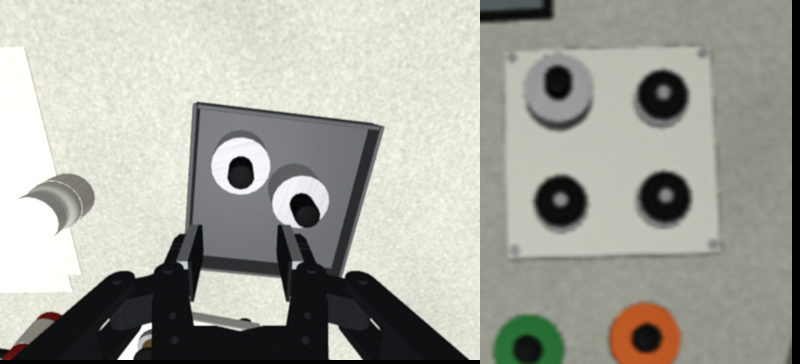

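Both covers stand in the tray at inset (240,175) and (307,213). Three bushings stand on the plate, and the last cover is unmoved at inset (557,80).

Request:
{"method": "apply_moves", "body": {
  "offset": [
    [-0.761,-0.307,0],
    [-0.761,-0.307,0],
    [-0.761,-0.307,0],
    [-0.761,-0.307,0],
    [-0.761,-0.307,0],
    [-0.761,-0.307,0],
    [-0.761,-0.307,0],
    [-0.761,-0.307,0],
    [-0.761,-0.307,0],
    [-0.761,-0.307,0],
    [-0.761,-0.307,0],
    [-0.761,-0.307,0],
    [-0.761,-0.307,0],
    [-0.761,-0.307,0],
    [-0.761,-0.307,0],
    [-0.761,-0.307,0],
    [0,0,0],
    [0,0,0]
  ],
  "delta_rot": [
    [0,0,0],
    [0,0,0],
    [0,0,0],
    [0,0,0],
    [0,0,0],
    [0,0,0],
    [0,0,0],
    [0,0,0],
    [0,0,0],
    [0,0,0],
    [0,0,0],
    [0,0,0],
    [0,0,0],
    [0,0,0],
    [0,0,0],
    [0,0,0],
    [0,0,0],
    [0,0,0]
  ],
  "hand": 1
}}

```text
time: 37.65
tcp_pos: [0.5921, -0.0019, 0.3678]
tool_rot: [2.406, -2.017, -0.002]
wrist_force: [-0.3, -1.4, 0.3]
opening: 0.0856
grasp_force: 0.0
```

Request:
{"method": "apply_moves", "body": {
  "offset": [
    [0,0,0.8],
    [0,0,0.8],
    [0,0,0.8],
    [0,0,0.8],
    [0,0,0.42],
    [0,0,0],
    [0,0,0]
  ],
  "delta_rot": [
    [0,0,0],
    [0,0,0],
    [0,0,0],
    [0,0,0],
    [0,0,0],
    [0,0,0],
    [0,0,0]
  ]
}}

```text
time: 38.35
tcp_pos: [0.5925, -0.0026, 0.2611]
tool_rot: [-2.406, 2.02, -0.002]
wrist_force: [0.5, -0.4, 0.7]
opening: 0.086
grasp_force: 0.0
```

Request:
{"method": "apply_moves", "body": {
  "offset": [
    [0,0,0],
    [0,0,0],
    [0,0,0],
    [0,0,0],
    [0,0,0],
    [0,0,0],
    [0,0,0],
    [0,0,0],
    [0,0,0],
    [0,0,0],
    [0,0,0]
  ],
  "delta_rot": [
    [0,0,0],
    [0,0,0],
    [0,0,0],
    [0,0,0],
    [0,0,0],
    [0,0,0],
    [0,0,0],
    [0,0,0],
    [0,0,0],
    [0,0,0],
    [0,0,0]
  ],
  "hand": -1
}}

```text
time: 39.45
tcp_pos: [0.5923, -0.0022, 0.2607]
tool_rot: [-2.406, 2.019, -0.001]
wrist_force: [-0.3, 0.7, 4.6]
opening: 0.0247
grasp_force: 39.7
```

Request:
{"method": "apply_moves", "body": {
  "offset": [
    [0,0,-0.1],
    [0,0,-0.1],
    [0,0,-0.1],
    [0,0,-0.1],
    [0,0,-0.1],
    [0,0,-0.1],
    [0,0,-0.1],
    [0,0,-0.1],
    [0,0,-0.1],
    [0,0,-0.1],
    [0,0,-0.1],
    [0,0,-0.1],
    [0,0,-0.1],
    [0,0,-0.1],
    [0,0,-0.1],
    [0,0,-0.2],
    [0,0,-0.2],
    [0,0,-0.2],
    [0,0,-0.2],
    [0,0,-0.2]
  ],
  "delta_rot": [
    [0,0,0],
    [0,0,0],
    [0,0,0],
    [0,0,0],
    [0,0,0],
    [0,0,0],
    [0,0,0],
    [0,0,0],
    [0,0,0],
    [0,0,0],
    [0,0,0],
    [0,0,0],
    [0,0,0],
    [0,0,0],
    [0,0,0],
    [0,0,0],
    [0,0,0],
    [0,0,0],
    [0,0,0],
    [0,0,0]
  ]
}}

```text
time: 41.45
tcp_pos: [0.5922, -0.0022, 0.336]
tool_rot: [-2.406, 2.02, -0.0]
wrist_force: [-0.3, 0.1, -0.7]
opening: 0.0247
grasp_force: 39.4
```

```bash
python3 -c "
from h import *
plan([.5055,-.2936,.233],-80)"
```

```text
shift [ 9.065  4.529 -1.736] turn [-0.002 -0.    -0.003] shift after turn [ 9.063  4.533 -1.735] t 41.5
```

Request:
{"method": "apply_moves", "body": {
  "offset": [
    [0,0,-0.6],
    [0,0,-0.6],
    [0,0,-0.54],
    [0.305,0.149,0],
    [0.73,0.365,0],
    [0.73,0.365,0],
    [0.73,0.365,0],
    [0.73,0.365,0],
    [0.73,0.365,0],
    [0.73,0.365,0],
    [0.73,0.365,0],
    [0.73,0.365,0],
    [0.73,0.365,0],
    [0.73,0.365,0],
    [0.73,0.365,0],
    [0.73,0.365,0],
    [0,0,0],
    [0,0,0]
  ],
  "delta_rot": [
    [0,0,0],
    [0,0,0],
    [0,0,0],
    [0,0,0],
    [0,0,0],
    [0,0,0],
    [0,0,0],
    [0,0,0],
    [0,0,0],
    [0,0,0],
    [0,0,0],
    [0,0,0],
    [0,0,0],
    [0,0,0],
    [0,0,0],
    [0,0,0],
    [0,0,0],
    [0,0,0]
  ]
}}

```text
time: 43.25
tcp_pos: [0.5049, -0.2942, 0.3867]
tool_rot: [2.405, -2.022, -0.002]
wrist_force: [0.3, 0.2, -0.9]
opening: 0.025
grasp_force: 39.5
```

```bash
python3 -c "
from h import *
plan([.5055,-.2936,.0807],-80);s=state();print(s['tcp_pos'],s['wrist_force'],s['opening'])
pic('wrist','w9')"
```

```text
shift [-0.011 -0.027  5.034] turn [ 0.008  0.008 -0.016] shift after turn [-0.016 -0.022  5.034] t 43.2
[ 0.50492203 -0.29418705  0.38672592] [ 0.34975611  0.22769182 -0.85474421] 0.024956753026862597
```

View pics/w9.png

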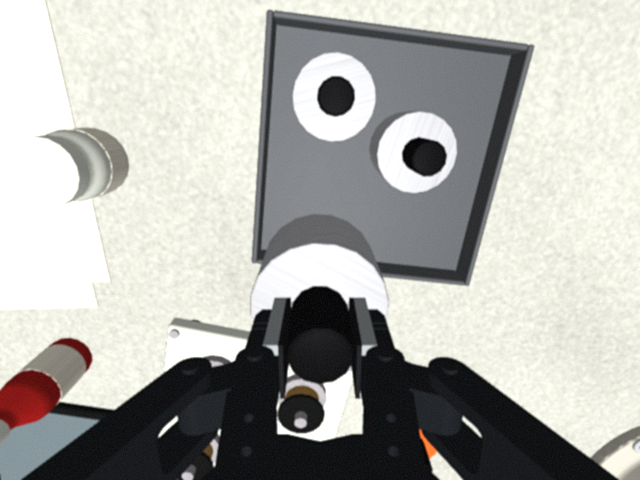

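The tray covers' knobs are at (336,95) and (431,157), and the quarter below the gripper is free.

```bash
python3 -c "
from h import *
c=dict(np.load('pics/w9.npz'));print([ray('w',p,.091,c).round(4) for p in[(336,95),(431,157)]])"
```

```text
[array([ 0.5099, -0.3895,  0.091 ]), array([ 0.4366, -0.3612,  0.091 ])]
```

Request:
{"method": "apply_moves", "body": {
  "offset": [
    [0,0,0.6],
    [0,0,0.7],
    [0,0,0.7],
    [0,0,0.7],
    [0,0,0.7],
    [0,0,0.6],
    [0,0,0.5],
    [0,0,0.3],
    [0,0,0.12],
    [0,0,0.04],
    [0,0,0.04],
    [0,0,0],
    [0,0,0]
  ],
  "delta_rot": [
    [0,0,0],
    [0,0,0],
    [0,0,0],
    [0,0,0],
    [0,0,0],
    [0,0,0],
    [0,0,0],
    [0,0,0],
    [0,0,0],
    [0,0,0],
    [0,0,0],
    [0,0,0],
    [0,0,0]
  ]
}}

```text
time: 44.6
tcp_pos: [0.5057, -0.2937, 0.2381]
tool_rot: [-2.406, 2.02, -0.001]
wrist_force: [-0.6, 0.1, -0.5]
opening: 0.0251
grasp_force: 39.5
```

Lower by 2.4 mm more, release and rise.

Request:
{"method": "apply_moves", "body": {
  "offset": [
    [0,0,0.04],
    [0,0,0.04],
    [0,0,0],
    [0,0,0]
  ],
  "delta_rot": [
    [0,0,0],
    [0,0,0],
    [0,0,0],
    [0,0,0]
  ]
}}

```text
time: 45.0
tcp_pos: [0.5057, -0.2937, 0.2357]
tool_rot: [-2.406, 2.019, -0.002]
wrist_force: [0.7, 0.9, 3.3]
opening: 0.0249
grasp_force: 39.6
```

Request:
{"method": "apply_moves", "body": {
  "offset": [
    [0,0,0],
    [0,0,0],
    [0,0,0],
    [0,0,0],
    [0,0,0],
    [0,0,0],
    [0,0,0],
    [0,0,-0.5],
    [0,0,-0.8],
    [0,0,-0.8],
    [0,0,-0.8],
    [0,0,-0.8],
    [0,0,-0.8],
    [-0.8,0,0],
    [-0.8,0,0],
    [-0.8,0,0],
    [-0.8,0,0],
    [-0.8,0,0],
    [0,0,0],
    [0,0,0]
  ],
  "delta_rot": [
    [0,0,0],
    [0,0,0],
    [0,0,0],
    [0,0,0],
    [0,0,0],
    [0,0,0],
    [0,0,0],
    [0,0,0],
    [0,0,0],
    [0,0,0],
    [0,0,0],
    [0,0,0],
    [0,0,0],
    [0,0,0],
    [0,0,0],
    [0,0,0],
    [0,0,0],
    [0,0,0],
    [0,0,0],
    [0,0,0]
  ],
  "hand": 0.2
}}

```text
time: 47.0
tcp_pos: [0.4847, -0.1752, 0.3704]
tool_rot: [-2.407, 2.018, -0.001]
wrist_force: [-0.2, 0.1, -0.3]
opening: 0.0511
grasp_force: 0.0
```

```bash
python3 -c "
from h import *
pic('wrist','w10');pic('side','s10');pic('top','t10')
a=cv2.imread('pics/s10.png')[150:430,200:440];b=cv2.imread('pics/w10.png');t=cv2.imread('pics/t10.png')[225:355,140:260]
o=np.zeros((600,800,3),np.uint8);o[:300,:400]=cv2.resize(b,(400,300));o[:467,400:]=cv2.resize(a,(400,467));o[300:600,:277]=cv2.resize(t,(277,300),interpolation=cv2.INTER_CUBIC)
cv2.imwrite('pics/m10.png',o)"
```

```text
(no output)
```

View pics/m10.png

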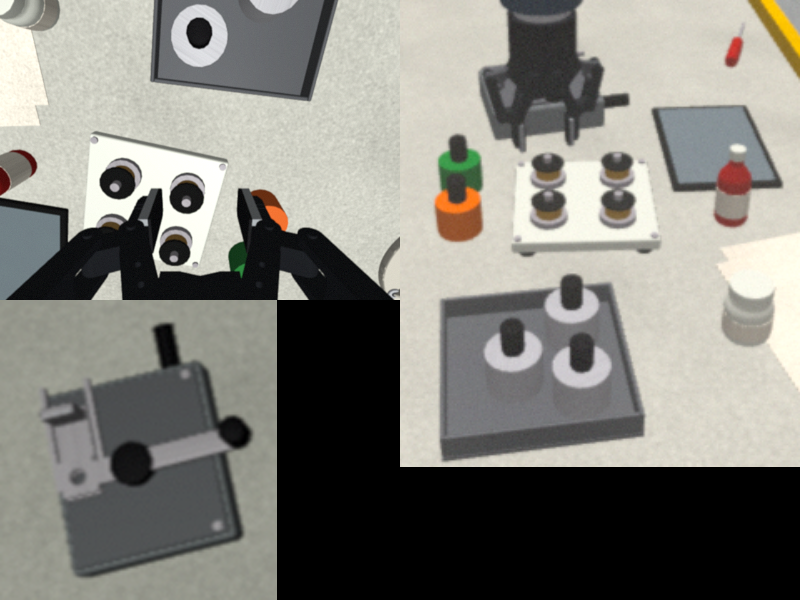

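All three covers stand upright in the tray, four bushings stand on the plate, and the isolator is still locked off with its holes in line.

```bash
python3 -c "
from workcell import *
print(job_done())"
```

```text
the job is handed in; nothing more can be done
None
```

I handed the job in: the isolator is at off with its padlock holes in line, all three covers that were present stand in the tray, and the four bushings are still standing on the plate. One cover was apparently knocked about 3 cm while in the tray but stayed upright inside it; the judge returned no verdict.

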